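# Open the ratchet jaw of the loaf-tin rack

## Task

Make room for another tin in the loaf-tin rack: press down the red release on the sliding jaw and, keeping it down, push the jaw back along its bar, away from the loaves, until it is fully home against the black end block. Then let the release spring up and move clear. Nothing is to be gripped or lifted: leave the loaf tins and everything else on the bench where they stand.

Things in the scene. Friction and masses are not known exactly. Their poses are not given: they have to be found in the camera images.
- rack: Tin rack fixed to the bench: white deck 160 x 410 mm, 6 mm thick, with two loaf tins, and beside it a dark toothed bar, 20 mm wide, top 40 mm up. Origin on the bench under the bar. y runs along the bar: -y to the steel end plate and the loaves, +y to the black end block (50 mm high, face at y = 213 mm), the way the jaw opens. The deck lies on the -x side; a white jaw plate reaches 170 mm over it.
- jaw (a joint): Sliding jaw's place along the bar in m: 0 closed near the loaves, 0.150 fully home at its stop (tab's back then 2 mm from the end block); grows along rack +y. A ratchet with teeth 10 mm apart blocks opening (up to 12 mm of play) while the release is up; closing is never blocked. With the release held down it slides with about 2.5 N friction and stays where it is left.
- release (a joint): How far the red release pad is pressed down, in m: 0 up, 0.012 at its lower stop. Spring loaded: 2 N to start, 6 N fully down. The ratchet lets go once it is pressed more than about 5 mm and catches again whenever the pad rises. It may start up to about 5 mm down, if its pawl happens to rest on a tooth.
- release_pad (a point): Centre of the top of the red release pad on the jaw: 38 mm across the bar, 48 mm along it, 62 mm above the bench when up. Rides with the jaw, sinks with the pad. It lies between the white jaw plate (44 mm off towards rack -y, 85 mm high) and the black push tab (28 mm off towards rack +y), open above and to both sides.
- push_tab (a point): Top edge, mid-width, of the pad-side face of the black upright push tab on the jaw: 50 mm across the bar, 8 mm thick, top 92 mm above the bench (30 mm above the raised pad). A fingertip that presses the pad and moves along rack +y meets this face and pushes the jaw.
- home_point (a point): A fixed point of the rack: where the centre of the raised release pad's top comes when the jaw is fully home.
- loaf_a: Loose black loaf tin with a loaf, 150 x 72 mm, 78 mm high, on the deck next to the steel end plate. Origin under its centre. Leave it.
- loaf_b: Same tin with a loaf, beside the first, nearer the jaw. Leave it.
- empty_tin: Loose empty black tin, 150 x 72 x 65 mm, on the bench. Leave it.
- salt_jar: Glass jar with steel cap, 60 mm across, 85 mm high. Origin under its centre. Leave it.
- ramekin: White ceramic cup, 76 mm across, 45 mm high. Origin under its centre. Leave it.
- scraper: Dough scraper lying flat, steel blade with wooden grip, about 115 x 130 mm, 18 mm high. Leave it.
- pastry_brush: Pastry brush lying on the bench. Leave it.
- timer: White kitchen timer, 50 x 70 mm, 24 mm high, lying on the bench. Leave it.

How it is judged (in metres and radians):
On the way, in this order (a step that is already met when the one before it is completed fails the run):
1. the release is pressed down while the jaw is still well short of home (value of joint release above 0.005 m and value of joint jaw below 0.12 m), for 0.1 s.
2. the jaw is pushed fully home (value of joint jaw above 0.145 m), for 0.1 s.
At the end, for the whole second after the job is handed in: The jaw is within 5 mm of its home stop (joint above 0.145), the release is up again (less than 3 mm down), the loaf tins are within 20 mm and the other loose things within 30 mm of where they began (value of joint jaw above 0.145 m and value of joint release below 0.003 m and distance of each of loaf_a, loaf_b from where it was at the start of the episode below 0.02 m and distance of each of empty_tin, salt_jar, ramekin, scraper, pastry_brush, timer from where it was at the start of the episode below 0.03 m); the robot touches nothing.
It fails at once if a loaf tin is shifted more than 20 mm or lifted (distance of any of loaf_a, loaf_b from where it was at the start of the episode above 0.02 m).
It fails at once if another loose thing is shifted more than 30 mm, lifted or carried (distance of any of empty_tin, salt_jar, ramekin, scraper, pastry_brush, timer from where it was at the start of the episode above 0.03 m).
It also fails if it takes over 35 s, if anything falls off the work surface, if the arm or the gripper's body presses on something with over 40 N, if the wrist force passes 120 N, or if a joint passes its speed limit or range.

## Robot

A 6-joint arm with a two-finger parallel gripper is mounted at the origin on the work surface. World frame = base frame: x ahead of the robot, y to its left, z up, the work surface at z = 0. Lengths are in mm, angles in degrees, forces in N, time in s.
With the tool pointing down it reaches from about 300 to 850 mm from the base axis. Payload 4.2 kg.
Tool frame: the origin (TCP) lies at the very end of the fingers, on their centre line; the grasp point (between the pads) lies 19 mm behind it; z points along the fingers, y is the line along which they close (so a half turn about z gives the same grasp; the last joint's range is limited). The gripper opens to 91 mm and grips with 3 to 60 N. Pads are 32 mm wide; open, the fingers measure 118 mm over their backs; the gripper's body (76 mm by 178 mm) begins 60 mm behind the grasp point.
Start: joints at [-64.4, 18.312, 89.639, -0, 72.044, -1.146], TCP at [258.773, -513.497, 213.976] pointing down, gripper open.
Joint ranges: [-177.97, 177.97], [-48.28, 115.42], [12.27, 149.76], [-77.06, 257.06], [2.81, 150.46], [-146.56, 146.56]. Speed limits (degrees/s): [147.25, 147.25, 180, 180, 180, 180].

## Interface

Orientations are given as [roll, pitch, yaw] about the fixed x, y, z axes, in that order (R = Rz(yaw) Ry(pitch) Rx(roll)).
In Python, from workcell import * gives the robot as it stands.
- The arm moves only by the tool move_arm, never from a script. Its argument "motion" is a list of rows, each a list of 3 entries, a list of its own where there are three numbers: the finger opening in mm, from 0 to 91.2, then the shift along the world's x, y, z in units of 25 mm (1.0 is 25 mm), then the turn, a rotation vector about the world's x, y, z in units of 4 degrees (1.0 is 4 degrees). In form: [[grip, [x, y, z], [ax, ay, az]], ...]. A call has 1 to 20 rows; each row shifts and turns the commanded pose from where the row before left it; what a row does not reach is not made up. A row lasts 1/12 s, in which the tool goes at most 41.7 mm and 7.16 degrees, less where a joint would pass 70% of its speed; a pose out of reach is approached as far as the arm can. A call with a number of a shift or a turn outside -1 to 1 is refused whole. A call with a gripper value outside its range is refused whole. The fingers move at their own pace and stop on an object; "grip_force" is the grip in N (left out, the last holds). Time passes only in rows, so rows that do not move let the fingers close. It gives the time, the measured TCP pose, the force, the opening and the grip force at its end, in the units of the state.
- state(): the state, without advancing time (a new reading comes with each control period).
- grab_frame(name): name is "scene" or "top" or "wrist"; returns the picture (384x512x3 uint8, blue, green, red); there is no depth.
- camera_info(name): a dict with "fx", "fy", "cx", "cy" (pixels), "rvec" (rotation vector, rad) and "tvec" (3), from world to camera coordinates, as OpenCV has them. Camera axes: x right, y down, z forward; pixel columns grow to the right and rows downward; lengths in mm; the calibration is good to about 2 mm. A picture is of the moment at which its call begins: read the wrist's pose just before it. camera_info takes no time and is no camera call; for the wrist camera it gives the pose at the moment of the call.
- job_done(): hands the job in; it is judged then, once.
The state is a dict: "time_s": time; "qpos": joint angles; "qvel": joint speeds; "effort": joint torques, N m; "ee_pos": TCP position; "ee_rot": TCP orientation; "force": force on the tool from outside, world axes, zero at the start; "torque": the same for the moment, N m; "gripper_width": finger opening in mm; "gripper_force": force on a finger pad.
Only numpy, scipy, OpenCV 4.12 (cv2) and the standard library are available. Lean on these libraries where they do the work, as an engineer would, in place of code of your own. Each camera call takes 0.05 s, during which the arm holds its last target. There are 200 camera calls.

## Working session

There is one attempt and no reset: what is moved stays moved. The work goes in short steps, Python scripts to look and compute and a tool call to move; the robot and the scene stay as the last step left them, time stands still between calls to the robot, and variables do not carry over. Pictures are saved under pics/ and viewed, at most 10 in all, crops included, and the job is handed in when it is done.

Besides the shell and the picture viewer there is one more tool, called after "Emit:" in YAML: its name, and indented under it one key for each argument. move_arm: Moves the arm, as the interface text tells. Shifts and turns lie within -1 to 1; 1 stands for 25 mm of shift or 4 degrees of turn. Its arguments: {"type":"object","properties":{"motion":{"type":"array","items":{"type":"array"}},"grip_force":{"type":"number"}},"required":["motion"]}

```bash
mkdir -p pics
python3 - <<'E'
from workcell import *
import cv2
for n in("top","scene"):
    cv2.imwrite(f"pics/{n}0.png",cv2.resize(grab_frame(n),(800,600),interpolation=cv2.INTER_CUBIC))
    print(n,camera_info(n))
s=state();print(s["time_s"],s["ee_pos"],s["ee_rot"],s["gripper_width"])
E
```

```text
top {'fx': 472.09237934542426, 'fy': 472.09237934542426, 'cx': 257.39525382954014, 'cy': 189.62933699479785, 'rvec': array([ 2.16405308, -2.03771002,  0.22907895]), 'tvec': array([  -5.67332366,  557.80202819, 1597.68889801])}
scene {'fx': 497.42346963848496, 'fy': 497.42346963848496, 'cx': 252.89829655737333, 'cy': 186.015630752688, 'rvec': array([ 2.14802146,  1.60069144, -0.418585  ]), 'tvec': array([-180.36658833, -379.70452464, 1823.4143445 ])}
0.1 [ 258.5597603  -513.06216148  213.19105576] [-1.79906401e+02 -1.74688703e-03  2.67447120e+01] 91.44069774793762
```

View pics/top0.png

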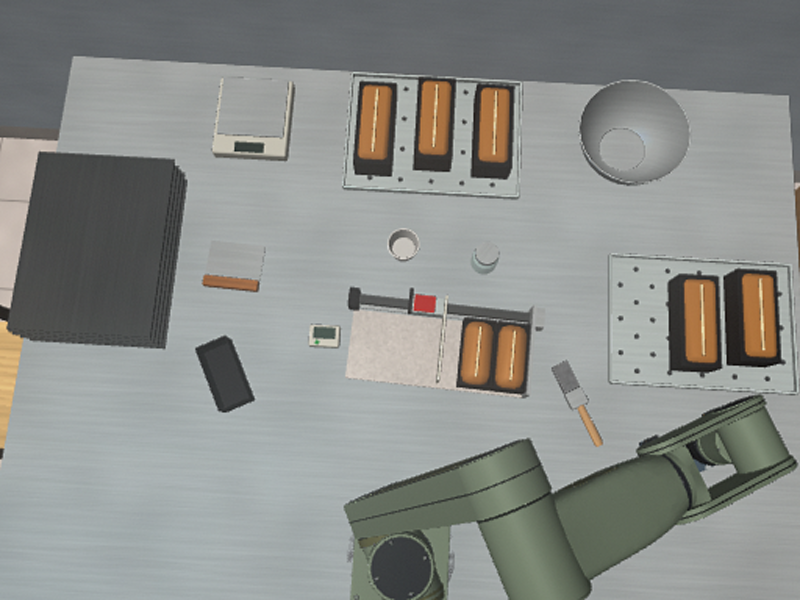

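View pics/scene0.png

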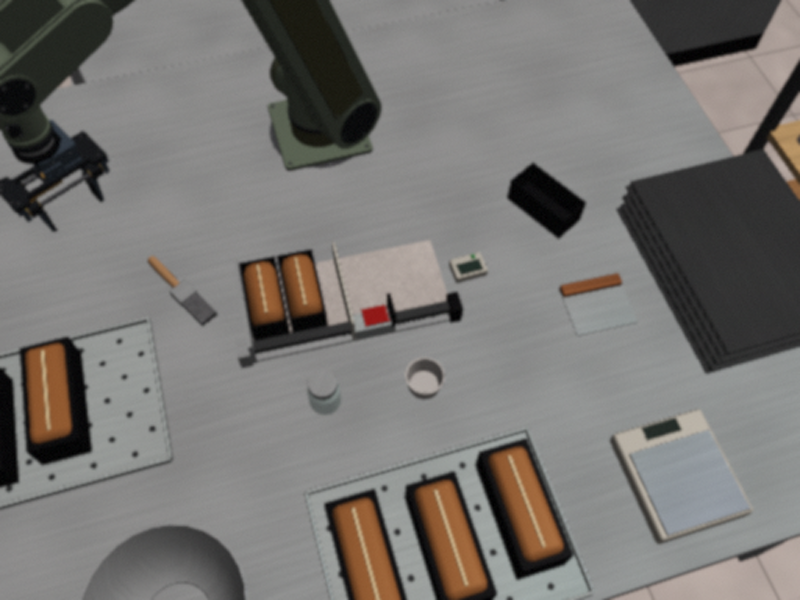

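The top view shows the red pad at about (425,304), the tab at (411,301), the end block at (354,299) and the end plate at (537,317). The scene view shows the pad at about (375,316). I'll enlarge both.

Run:
```python
from workcell import *
import cv2, numpy as np
t=grab_frame("top")[175:255,205:355]; s=grab_frame("scene")[150:240,150:300]
cv2.imwrite("pics/c1.png",np.vstack([cv2.resize(t,(750,400),interpolation=cv2.INTER_CUBIC)]))
cv2.imwrite("pics/c2.png",cv2.resize(s,(750,450),interpolation=cv2.INTER_CUBIC))
```

```text
(no output)
```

View pics/c1.png

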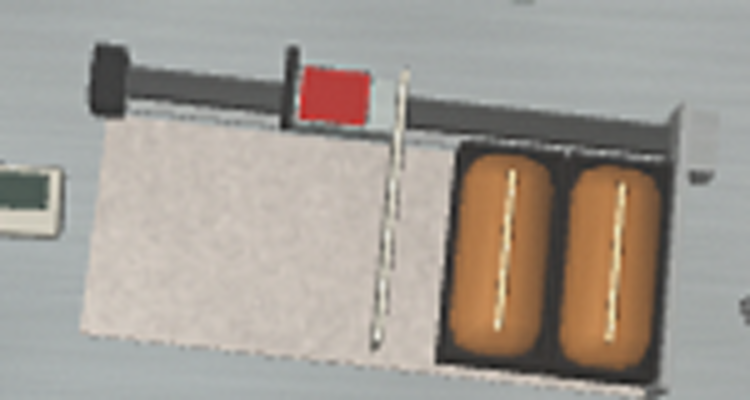

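View pics/c2.png

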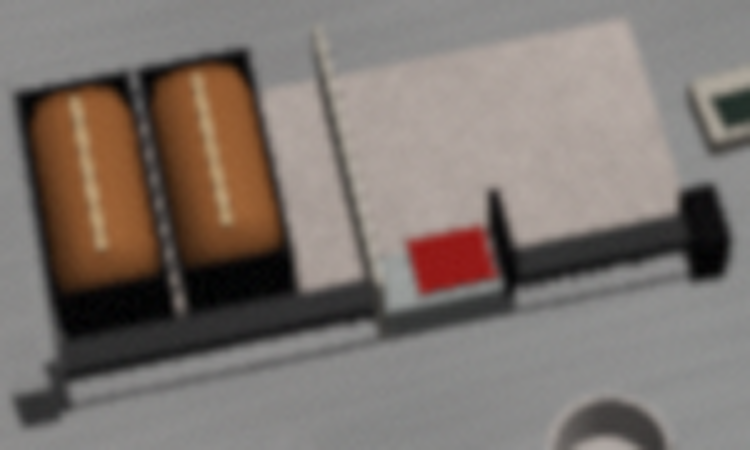

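The enlarged crops give the pad centre at (335,96) in the top crop and (453,261) in the scene crop. The bar centreline in the top crop runs from (128,82) to (675,139). Next I'll triangulate.

```bash
cat > h.py <<'E'
from workcell import *
import cv2, numpy as np
def ray(n,uv):
    c=camera_info(n);R=cv2.Rodrigues(c["rvec"])[0]
    return -R.T@c["tvec"],R.T@np.array([(uv[0]-c["cx"])/c["fx"],(uv[1]-c["cy"])/c["fy"],1])
def onz(n,uv,z):
    o,d=ray(n,uv);return o+d*(z-o[2])/d[2]
E
python3 - <<'E'
from h import *
T=lambda a,b:("top",((a+.5)/5-.5+205,(b+.5)/5-.5+175))
S=lambda a,b:("scene",((a+.5)/5-.5+150,(b+.5)/5-.5+150))
a,b=ray(*T(335,96)),ray(*S(453,261))
k=np.linalg.lstsq(np.c_[a[1],-b[1]],b[0]-a[0],rcond=None)[0]
print("tri",a[0]+k[0]*a[1],b[0]+k[1]*b[1])
for z in(57,62):print(z,onz(*T(335,96),z),onz(*S(453,261),z))
def ang(p,q):d=p-q;return np.degrees(np.arctan2(d[1],d[0])).round(2)
print("bar",ang(onz(*T(128,82),40),onz(*T(675,139),40)),ang(onz(*T(128,98),40),onz(*T(675,156),40)))
print("deck",ang(onz(*T(82,333),6),onz(*T(650,390),6)))
print("scene bar top edge far",ang(onz(*S(515,247),40),onz(*S(60,340),40)), ang(onz(*S(680,250),40),onz(*S(60,373),40)))
print("bar ctr",onz(*T(128,82),40),onz(*T(675,139),40))
print("tab top",onz(*T(292,45),92),onz(*S(494,189),92))
print("block front top corners",onz(*T(128,46),50),onz(*T(125,115),50))
E
```

```text
tri [545.83637419 -22.86386069  59.11002734] [546.93360334 -17.80004846  59.25073723]
57 [546.29658703 -22.90494776  57.        ] [545.75463616 -17.4820473   57.        ]
62 [545.20604941 -22.80758629  62.        ] [548.37370508 -18.18848507  62.        ]
bar 87.37 87.27
deck 87.72
scene bar top edge far 86.69 86.21
bar ctr [551.30700559 124.49515669  40.        ] [ 533.38975423 -265.44175289   40.        ]
tab top [572.9411364    9.41634118  92.        ] [523.76176302  14.83400204  92.        ]
block front top corners [575.25246087 125.69090757  50.        ] [525.19136362 124.17174662  50.        ]
```

Triangulation puts the pad at about (546,-21,60). Rack +y heads about 87.3°, and roughly 108 mm of travel is left. I'll move above the pad with the fingers closed and the tool's y axis along the bar.

Emit:
move_arm:
  motion:
    - [0,[0.575,0.984,0],[0,0,-0.368]]
    - [0,[0.575,0.984,0],[0,0,-0.368]]
    - [0,[0.575,0.984,0],[0,0,-0.368]]
    - [0,[0.575,0.984,0],[0,0,-0.368]]
    - [0,[0.575,0.984,0],[0,0,-0.368]]
    - [0,[0.575,0.984,0],[0,0,-0.368]]
    - [0,[0.575,0.984,0],[0,0,-0.368]]
    - [0,[0.575,0.984,0],[0,0,-0.368]]
    - [0,[0.575,0.984,0],[0,0,-0.368]]
    - [0,[0.575,0.984,0],[0,0,-0.368]]
    - [0,[0.575,0.984,0],[0,0,-0.368]]
    - [0,[0.575,0.984,0],[0,0,-0.368]]
    - [0,[0.575,0.984,0],[0,0,-0.368]]
    - [0,[0.575,0.984,0],[0,0,-0.368]]
    - [0,[0.575,0.984,0],[0,0,-0.368]]
    - [0,[0.575,0.984,0],[0,0,-0.368]]
    - [0,[0.575,0.984,0],[0,0,-0.368]]
    - [0,[0.575,0.984,0],[0,0,-0.368]]
    - [0,[0.575,0.984,0],[0,0,-0.368]]
    - [0,[0.575,0.984,0],[0,0,-0.368]]
  grip_force: 40

```text
time_s: 1.87
ee_pos: [546.7, -20.1, 213.8]
ee_rot: [180.0, 0.0, -2.8]
force: [0.8, -0.5, -0.9]
gripper_width: 0.4
gripper_force: 0.0
```

Emit:
move_arm:
  motion:
    - [0,[0,0,-1],[0,0,0]]
    - [0,[0,0,-1],[0,0,0]]
    - [0,[0,0,-1],[0,0,0]]
    - [0,[0,0,0],[0,0,0]]

```text
time_s: 2.2
ee_pos: [542.7, -21.0, 134.2]
ee_rot: [180.0, 0.6, -2.7]
force: [-0.8, 0.4, -0.2]
gripper_width: 0.3
gripper_force: 0.0
```

Run:
```python
from h import *
s=state();print(s["time_s"],s["ee_pos"],s["ee_rot"],s["gripper_width"],s["force"])
w=grab_frame("wrist");t=grab_frame("top")[155:255,205:355];sc=grab_frame("scene")[130:230,170:320]
z=lambda i,a,b:cv2.resize(i,(a,b),interpolation=cv2.INTER_CUBIC)
cv2.imwrite("pics/d.png",np.vstack([z(w,800,600)[:0],np.hstack([z(t,400,267),z(sc,400,267)]),np.hstack([z(w,444,333),np.zeros((333,356,3),np.uint8)])]))
```

```text
2.2 [542.65752437 -20.99868537 134.2028888 ] [179.99947206   0.60545284  -2.6614324 ] 0.26027956161376276 [-0.80719216  0.38037825 -0.22126567]
```

View pics/d.png

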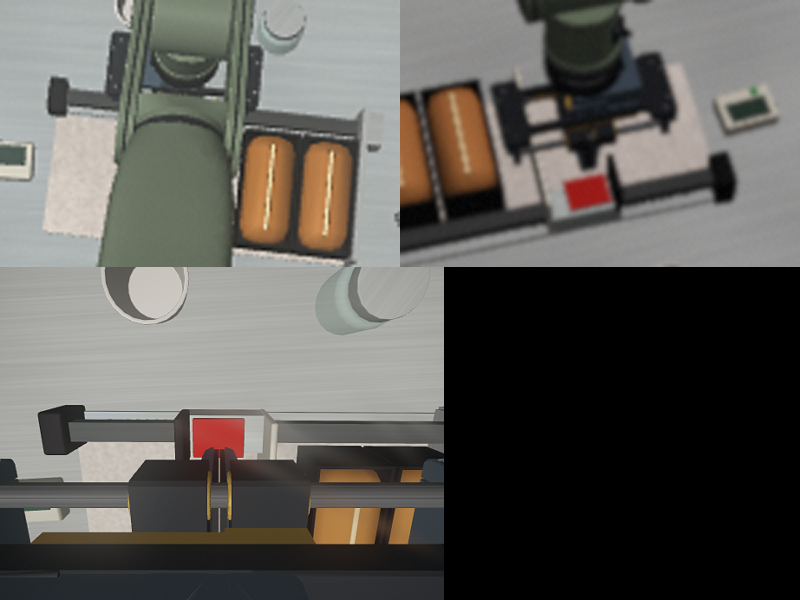

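The fingers are lined up over the pad. In the wrist view the pad centre is at (218,438) in the composite, with the fingertips at about (219,452). I'll cross-check the pad position from the wrist camera.

Run:
```python
from h import *
s=state();print(s["ee_pos"])
g=grab_frame("wrist").astype(int);m=((g[...,2]>120)&(g[...,1]<80)).astype(np.uint8)
r=cv2.boundingRect(m);print(r)
x,y,w,h=r
for p in((x+w/2,y),(x,y+h/2),(x+w,y+h/2)):print(onz("wrist",p,60).round(1))
```

```text
[546.97456505 -21.62589493 139.92261718]
(223, 180, 57, 43)
[565.1 -21.4  60. ]
[548.    3.2  60. ]
[545.7 -44.3  60. ]
```

Emit:
move_arm:
  motion:
    - [0,[0,0,-0.9],[0,0,0]]
    - [0,[0,0,-0.9],[0,0,0]]
    - [0,[0,0,-0.8],[0,0,0]]
    - [0,[0,0,-0.3],[0,0,0]]
    - [0,[0,0,-0.2],[0,0,0]]
    - [0,[0,0,-0.15],[0,0,0]]
    - [0,[0,0,-0.15],[0,0,0]]
    - [0,[0,0,-0.1],[0,0,0]]
    - [0,[0,0,0],[0,0,0]]
    - [0,[0,0,0],[0,0,0]]

```text
time_s: 3.23
ee_pos: [546.8, -21.7, 52.4]
ee_rot: [180.0, -0.1, -2.7]
force: [-1.5, -0.7, 5.0]
gripper_width: 0.5
gripper_force: 2.4
```

Emit:
move_arm:
  motion:
    - [0,[0,0,-0.06],[0,0,0]]
    - [0,[0.01,0.2,0],[0,0,0]]
    - [0,[0.01,0.2,0],[0,0,0]]
    - [0,[0.01,0.2,0],[0,0,0]]
    - [0,[0.014,0.3,0],[0,0,0]]
    - [0,[0.014,0.3,0],[0,0,0]]
    - [0,[0.014,0.3,0],[0,0,0]]
    - [0,[0.014,0.3,0],[0,0,0]]
    - [0,[0.014,0.3,0],[0,0,0]]
    - [0,[0.014,0.3,0],[0,0,0]]
    - [0,[0.014,0.3,0],[0,0,0]]
    - [0,[0.014,0.3,0],[0,0,0]]
    - [0,[0.014,0.3,0],[0,0,0]]
    - [0,[0.014,0.3,0],[0,0,0]]
    - [0,[0.014,0.3,0],[0,0,0]]
    - [0,[0,0,0],[0,0,0]]

```text
time_s: 4.57
ee_pos: [552.6, 77.5, 51.1]
ee_rot: [-179.9, -0.2, -2.7]
force: [0.3, 2.1, 5.1]
gripper_width: 0.4
gripper_force: 2.6
```

Emit:
move_arm:
  motion:
    - [0,[0.01,0.2,0],[0,0,0]]
    - [0,[0.01,0.2,0],[0,0,0]]
    - [0,[0.01,0.2,0],[0,0,0]]
    - [0,[0.01,0.2,0],[0,0,0]]
    - [0,[0,0,0],[0,0,0]]

```text
time_s: 4.98
ee_pos: [553.4, 97.0, 51.0]
ee_rot: [-180.0, -0.2, -2.7]
force: [0.3, -0.2, 5.5]
gripper_width: 0.3
gripper_force: 2.6
```

Emit:
move_arm:
  motion:
    - [0,[0.005,0.1,0],[0,0,0]]
    - [0,[0.005,0.1,0],[0,0,0]]
    - [0,[0,0,0],[0,0,0]]

```text
time_s: 5.23
ee_pos: [553.6, 101.4, 51.0]
ee_rot: [-180.0, -0.2, -2.7]
force: [0.6, -0.6, 5.4]
gripper_width: 0.3
gripper_force: 2.6
```

Emit:
move_arm:
  motion:
    - [0,[0.005,0.1,0],[0,0,0]]
    - [0,[0.005,0.1,0],[0,0,0]]
    - [0,[0,0,0],[0,0,0]]

```text
time_s: 5.48
ee_pos: [553.7, 106.2, 50.9]
ee_rot: [180.0, -0.2, -2.7]
force: [0.3, -1.4, 5.2]
gripper_width: 0.4
gripper_force: 2.6
```

Run:
```python
from h import *
sc=grab_frame("scene")[140:230,170:320];w=grab_frame("wrist")[100:340]
z=lambda i,a,b:cv2.resize(i,(a,b),interpolation=cv2.INTER_CUBIC)
cv2.imwrite("pics/e.png",np.vstack([z(sc,500,300),z(w,500,234)]))
```

```text
(no output)
```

View pics/e.png

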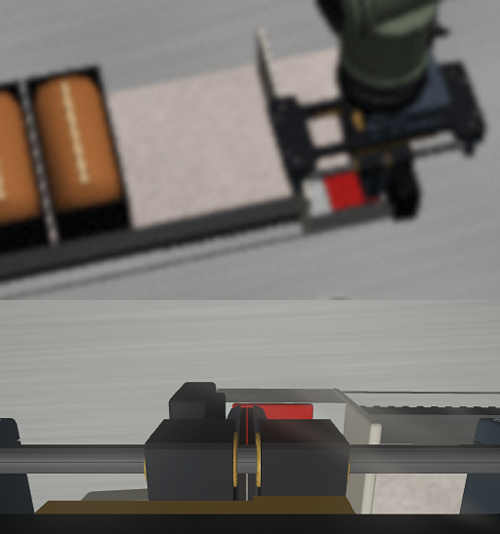

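The jaw has travelled with the finger. The tab is close to the end block and the white plate is far from the loaves. I'll keep nudging until I feel the stop.

Emit:
move_arm:
  motion:
    - [0,[0.004,0.1,0],[0,0,0]]
    - [0,[0.004,0.1,0],[0,0,0]]
    - [0,[0,0,0],[0,0,0]]

```text
time_s: 5.83
ee_pos: [553.7, 106.8, 51.0]
ee_rot: [179.6, -0.2, -2.5]
force: [0.5, -18.3, 7.3]
gripper_width: 0.4
gripper_force: 12.9
```

The jaw is at its hard stop, with 18 N of reaction. I'll ease the push, then rise straight up.

Emit:
move_arm:
  motion:
    - [0,[0,0,0],[0,0,0]]
    - [0,[0,-0.12,0],[0,0,0]]
    - [0,[0,0,0.2],[0,0,0]]
    - [0,[0,0,0.3],[0,0,0]]
    - [0,[0,0,0.4],[0,0,0]]
    - [0,[0,-0.2,0.6],[0,0,0]]
    - [0,[0,0,1],[0,0,0]]
    - [0,[0,0,1],[0,0,0]]
    - [0,[0,0,1],[0,0,0]]
    - [0,[-0.5,0,1],[0,0,0]]
    - [0,[-1,0,0.5],[0,0,0]]
    - [0,[-1,0,0],[0,0,0]]
    - [0,[-1,0,0],[0,0,0]]
    - [0,[-1,0,0],[0,0,0]]
    - [0,[-1,0,0],[0,0,0]]
    - [0,[-1,0,0],[0,0,0]]
    - [0,[0,0,0],[0,0,0]]
    - [0,[0,0,0],[0,0,0]]

```text
time_s: 7.33
ee_pos: [389.3, 103.7, 200.8]
ee_rot: [-179.9, -0.1, -2.6]
force: [0.4, 0.0, -0.2]
gripper_width: 0.2
gripper_force: 0.0
```

Run:
```python
from h import *
z=lambda i,a,b:cv2.resize(i,(a,b),interpolation=cv2.INTER_CUBIC)
sc=grab_frame("scene")[120:240,150:310];t=grab_frame("top")[155:255,205:355]
cv2.imwrite("pics/f.png",np.hstack([z(sc,440,330),z(t,360,330)]))
```

```text
(no output)
```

View pics/f.png

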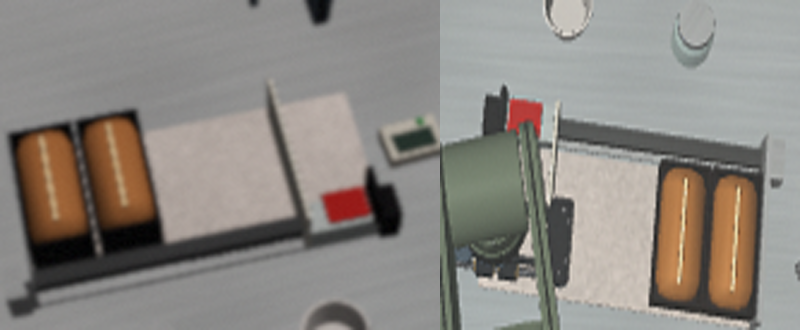

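The tab is against the end block, the loaves and timer haven't moved, and the arm is clear. I'll check the pad's height from several views, in case the pawl is resting on a tooth.

Run:
```python
from h import *
def red(n,tag=None):
    g=grab_frame(n).astype(int);m=((g[...,2]>110)&(g[...,1]<70)&(g[...,0]<70)).astype(np.uint8)
    k,l,st,c=cv2.connectedComponentsWithStats(m);i=1+np.argmax(st[1:,4]);print(n,st[i],c[i])
    return g,c[i]
g,cw=red("wrist");gs,cs=red("scene")
x,y=map(int,cw)
cv2.imwrite("pics/g.png",cv2.resize(g[max(0,y-70):y+70,max(0,x-100):x+100].astype(np.uint8),(800,560),interpolation=cv2.INTER_CUBIC))
a,b=ray("wrist",cw),ray("scene",cs)
k=np.linalg.lstsq(np.c_[a[1],-b[1]],b[0]-a[0],rcond=None)[0]
print(a[0]+k[0]*a[1],b[0]+k[1]*b[1],state()["force"])
for z in(57,62):print(onz("wrist",cw,z),onz("scene",cs,z))
```

```text
wrist [ 232    0   53   32 1681] [258.02498513  15.37061273]
scene [268 189  16  12 148] [275.45945946 194.21621622]
[548.34968451  91.19081043  53.75528378] [549.2935741   94.16073147  53.9322467 ] [-0.10013661  0.53160381 -0.84855103]
[547.45068785  91.28318971  57.        ] [550.88864622  93.47099915  57.        ]
[546.06536383  91.42554311  62.        ] [553.48838609  92.34683392  62.        ]
```

View pics/g.png

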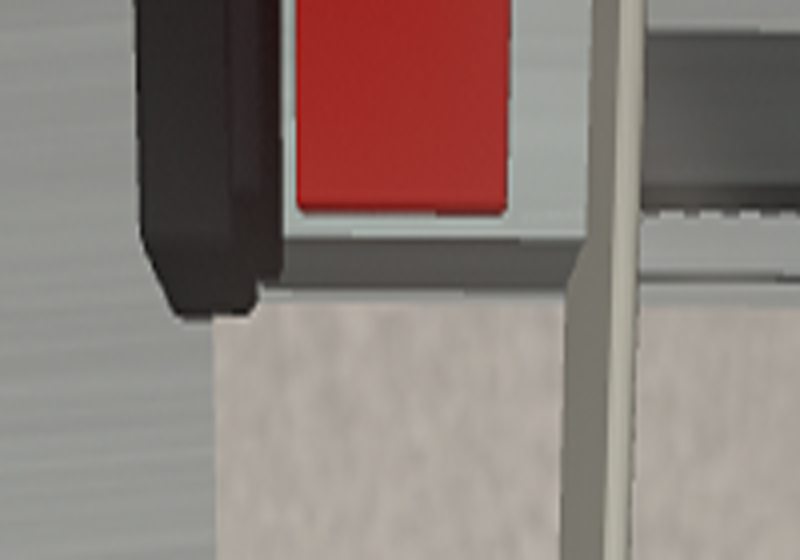

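The pad is up against the top edge of the wrist image, so that height reading is biased. I'll probe its height by touch instead, starting just above it.

Emit:
move_arm:
  motion:
    - [0,[0.93,-0.07,0],[0,0,0]]
    - [0,[0.93,-0.07,0],[0,0,0]]
    - [0,[0.93,-0.07,0],[0,0,0]]
    - [0,[0.93,-0.07,0],[0,0,0]]
    - [0,[0.93,-0.07,0],[0,0,0]]
    - [0,[0.93,-0.07,0],[0,0,0]]
    - [0,[0.92,-0.07,0],[0,0,0]]
    - [0,[0,0,-1],[0,0,0]]
    - [0,[0,0,-1],[0,0,0]]
    - [0,[0,0,-1],[0,0,0]]
    - [0,[0,0,-1],[0,0,0]]
    - [0,[0,0,-1],[0,0,0]]
    - [0,[0,0,-0.4],[0,0,0]]
    - [0,[0,0,0],[0,0,0]]
    - [0,[0,0,0],[0,0,0]]

```text
time_s: 8.78
ee_pos: [553.3, 90.8, 65.0]
ee_rot: [180.0, 0.0, -2.7]
force: [1.0, -0.7, 0.3]
gripper_width: 0.4
gripper_force: 0.0
```

Emit:
move_arm:
  motion:
    - [0,[0,0,-0.08],[0,0,0]]
    - [0,[0,0,0],[0,0,0]]
    - [0,[0,0,0],[0,0,0]]

```text
time_s: 9.03
ee_pos: [553.4, 90.9, 64.1]
ee_rot: [-180.0, -0.1, -2.7]
force: [-0.8, -0.6, 0.1]
gripper_width: 0.4
gripper_force: 0.0
```

Emit:
move_arm:
  motion:
    - [0,[0,0,-0.08],[0,0,0]]
    - [0,[0,0,0],[0,0,0]]
    - [0,[0,0,0],[0,0,0]]

```text
time_s: 9.28
ee_pos: [553.3, 90.9, 61.6]
ee_rot: [-180.0, -0.1, -2.7]
force: [1.0, 0.3, 1.7]
gripper_width: 0.1
gripper_force: 0.8
```

The finger touches at z≈61.6 mm, so the release is fully up. I'll retreat and hand in.

Emit:
move_arm:
  motion:
    - [0,[0,0,0.5],[0,0,0]]
    - [0,[0,0,1],[0,0,0]]
    - [0,[0,0,1],[0,0,0]]
    - [0,[0,0,1],[0,0,0]]
    - [0,[0,0,1],[0,0,0]]
    - [0,[0,0,1],[0,0,0]]
    - [0,[0,0,0],[0,0,0]]
    - [0,[0,0,0],[0,0,0]]
    - [0,[0,0,0],[0,0,0]]

```text
time_s: 10.03
ee_pos: [551.8, 90.6, 197.6]
ee_rot: [180.0, 0.1, -2.7]
force: [-0.9, -1.2, -0.1]
gripper_width: 0.4
gripper_force: 0.0
```

```bash
python3 -c "
from workcell import *
print(state()['ee_pos'],state()['force']);print(job_done())"
```

```text
[551.75135575  90.64994881 197.59965699] [-0.8718397  -1.16896537 -0.0604299 ]
the job is handed in; nothing more can be done
None
```

The jaw was pushed to its hard stop at the black end block, the release is up (checked by touch), the arm is clear, nothing else was seen to move, and the job was handed in at about 10 s; no verdict was returned.

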